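# Feed the boom rod through the sleeve of the camera stand

## Robot

A 6-joint arm with a two-finger parallel gripper is mounted at the origin on the work surface. World frame = base frame: x ahead of the robot, y to its left, z up, the work surface at z = 0. Lengths are in mm, angles in rad, forces in N, time in s.
With the tool pointing down it reaches from about 325 to 925 mm from the base axis. Payload 3.1 kg.
Tool frame: the origin (TCP) lies between the finger pads; the fingertips stand 8 mm ahead of it and the grasp point (between the pads) lies 11 mm behind it (tips_ahead is the distance from the TCP to the fingertips, in mm); z points along the fingers, y is the direction in which the jaws open and shut (so a half turn about z gives the same grasp; the last joint's range is limited). The gripper opens to 85 mm and grips with 20 to 120 N. Pads are 22 mm wide; open, the fingers measure 114 mm over their backs; the gripper's body (76 mm by 85 mm) begins 54 mm behind the grasp point. The pads swing forward as they close: fully open they stand 13 mm farther back than shut.
Start: joints at [1.1, 0.217, 1.613, -0, 1.311, -0.112], TCP at [219.452, 585.218, 239.3] pointing down, gripper open.
Joint ranges: [-2.75, 2.75], [-0.78, 2.1], [0.31, 2.55], [-1.13, 4.27], [0.13, 2.63], [-2.58, 2.58]. Speed limits (rad/s): [2.79, 2.79, 3.14, 3.14, 3.14, 3.14].

## Interface

Orientations are given as a rotation vector (axis times angle).
In Python, from plant import read_state, snapshot, camera_info, job_done, boxes_of, mark_of, tips_ahead gives the robot as it stands. The module is installed in compiled form; this text tells all that it offers.
- The arm moves only by the tool move_arm, never from a script. Its arguments are lists of equal length, an entry for each row: "gripper": the opening, from 0 (shut) to 1 (fully open); "translation": the shift along the world's x, y, z in m, a list of three; "turn": the turn about the world's z in rad. In form: {"gripper": [gripper, ...], "translation": [[tx, ty, tz], ...], "turn": [turn, ...]}. A call has 1 to 5 rows; each row shifts and turns the commanded pose from where the row before left it; what a row does not reach is not made up. A row lasts 1/10 s, in which the tool goes at most 50 mm and 8.59 degrees, less where a joint would pass 70% of its speed; a pose out of reach is approached as far as the arm can. A call with a gripper value outside its range is refused whole. The fingers move at their own pace and stop on an object; the grip force is fixed at half the most. Time passes only in rows, so rows that do not move let the fingers close. It gives the time, the measured TCP pose, the force and the opening at its end, in the units of the state.
- read_state(): the state, without advancing time (a new reading comes with each control period).
- snapshot(name): name is "side" or "top" or "wrist"; returns the picture (384x512x3 uint8, red, green, blue); there is no depth.
- camera_info(name): a dict with "fx", "fy", "cx", "cy" (pixels), "rvec" (rotation vector, rad) and "tvec" (3), from world to camera coordinates, as OpenCV has them; the wrist camera has in their place "hand_eye" (4x4, takes a point from camera to tool coordinates, whose origin is the TCP and whose axes are the flange's). Camera axes: x right, y down, z forward; pixel columns grow to the right and rows downward; lengths in mm; the calibration is good to about 2 mm. The wrist camera is an equidistant fisheye: a pixel r from the principal point sees the ray r / f radians off the axis. A picture is of the moment at which its call begins: read the wrist's pose just before it. camera_info takes no time and is no camera call.
- job_done(): hands the job in, once; it reports no verdict.
Trained networks look in the newest picture that a camera, given by its name, has taken for a name from the list of things; names that differ only in an ending like _2 or _b are one class to them, and where a whole thing is asked for, a point or a joint stands for the part that bears it (a point fixed in the world has none). Each returns a list of dicts, best first, with "p" (0 to 1); they miss things now and then, are a little off and sometimes report something else, mostly with a low value. They report only what shows in the picture. A call takes as long as a camera call. They do not tell look-alikes from the thing itself.
- boxes_of(label, camera): "xyz" ([x, y, z] in mm, in the coordinates of the camera as it stood for that picture, good to about 4 mm: the middle of the surface that is visible of it).
- mark_of(label, camera): "xyz" ([x, y, z] in mm, in the coordinates of the camera as it stood for that picture, good to about 4 mm: a listed point, or the origin of a listed thing).
The state is a dict: "t": time; "joint_pos": joint angles; "qvel": joint speeds; "joint_efforts": joint torques, N m; "tcp_pos": TCP position; "tool_rot": TCP orientation; "wrist_force": force on the tool from outside, world axes, zero at the start; "ft_torque": the same for the moment, N m; "width": opening from 0.0 (shut) to 1.0 (fully open).
Only numpy, scipy, OpenCV 4.12 (cv2) and the standard library are available. Lean on these libraries where they do the work, as an engineer would, in place of code of your own. Each camera call takes 0.05 s, during which the arm holds its last target. There are 200 camera calls.

## Task

Take the long slim rod from the rod rack and feed it endwise through the guide sleeve of the boom stand, in at the flared mouth, until its leading end stands out of the far end by about two centimetres. Then let go and leave the rod hanging in the sleeve, standing out at both ends; leave the short rod and the thick rod lying on the rack.

Things in the scene. Friction and masses are not known exactly. Their poses are not given: they have to be found in the camera images.
- long_rod: the long slim metal rod: plain round bar, both ends alike, 14 mm in diameter and 320 mm long, about 0.15 kg. Origin at its middle (also its centre of mass), y along its length. It lies level in one of the three places of the grey rod rack, its axis 38 mm above the table; which place varies.
- short_rod: the short slim metal rod: 14 mm in diameter, only 180 mm long; origin at its middle, y along its length. A bystander on the rack, axis 38 mm above the table. The rods lie parallel, 85 mm apart, middles side by side to about 25 mm.
- thick_rod: the thick metal rod: 26 mm in diameter, 300 mm long, too thick for the sleeve; origin at its middle, y along its length. A bystander on the rack, axis 46 mm above the table. The rack is grey and fixed: a 6 mm base plate with two notched cross bars, 48 mm high, 60 mm either side of its centre line.
- stand: boom stand, fixed: dark foot plate 130 x 130 x 12 mm, white column, level aluminium guide sleeve on top. Origin: centre of the plate's underside. The sleeve lies along the stand's y, axis 125 mm up, right above the origin, from the flared mouth (y = +42.5 mm, 46 mm wide inside) to the far end (y = -42.5 mm); feed towards -y. Bore 24 mm, outside 32 (flare 54). Let go, the rod sags about 9 degrees.
Not all that is in view belongs to the job. There is more than one size of the stand; the one meant has the size given above.

How it is judged:
By the outcome, as a careful person would: the job done as asked, in the order asked, and still so for the second after the job is handed in, with the robot touching nothing.
It also fails if it takes over 38 s, if anything falls off the work surface, if the arm or the gripper's body presses on something with over 40 N, if the wrist force passes 120 N, or if a joint passes its speed limit or range.

## Working session

There is one attempt and no reset: what is moved stays moved. The work goes in short steps, Python scripts to look and compute and a tool call to move; the robot and the scene stay as the last step left them, time stands still between calls to the robot, and variables do not carry over. Pictures are saved under pics/ and viewed, about 8 in all and at most 12, crops included, and the job is handed in when it is done.

Besides the shell and the picture viewer there is one more tool, called after "Emit:" by a JSON object that holds its "op" and its "data". move_arm: Moves the arm, as the interface text tells. Its arguments: {"type":"object","properties":{"gripper":{"type":"array","items":{"type":"number"}},"translation":{"type":"array","items":{"type":"array","items":{"type":"number"}}},"turn":{"type":"array","items":{"type":"number"}}},"required":["gripper","translation","turn"]}

```bash
mkdir -p pics; cat > h.py <<'E'
import numpy as np, cv2
from plant import *
from scipy.spatial.transform import Rotation as R
def save(n,img): cv2.imwrite('pics/'+n+'.png',img[:,:,::-1])
def K(c): i=camera_info(c); return np.array([[i['fx'],0,i['cx']],[0,i['fy'],i['cy']],[0,0,1.]]),np.array(i['rvec'],float),np.array(i['tvec'],float)
def c2w(c,p):
    k,r,t=K(c); return R.from_rotvec(r).as_matrix().T@(np.array(p)-t)
def ray(c,u,v):
    k,r,t=K(c); M=R.from_rotvec(r).as_matrix(); d=M.T@np.linalg.inv(k)@[u,v,1]; return -M.T@t,d/np.linalg.norm(d)
def atz(c,u,v,z):
    o,d=ray(c,u,v); return o+d*(z-o[2])/d[2]
def tri(a,b):
    o1,d1=ray(*a);o2,d2=ray(*b); s=np.linalg.lstsq(np.c_[d1,-d2],o2-o1,rcond=None)[0]
    p=o1+d1*s[0];q=o2+d2*s[1]; return (p+q)/2,np.linalg.norm(p-q)
def wristT():
    s=read_state(); T=np.eye(4);T[:3,:3]=R.from_rotvec(s['tool_rot']).as_matrix();T[:3,3]=s['tcp_pos']; return T@np.array(camera_info('wrist')['hand_eye'])
def proj(c,P):
    k,r,t=K(c); return cv2.projectPoints(np.array(P,float).reshape(-1,3),r,t,k,None)[0].reshape(-1,2)
def wproj(T,P):
    i=camera_info('wrist'); p=(np.c_[np.array(P,float).reshape(-1,3),np.ones(len(P))]@np.linalg.inv(T).T)[:,:3]
    n=np.linalg.norm(p[:,:2],axis=1); th=np.arctan2(n,p[:,2]); return np.c_[i['cx']+i['fx']*th*p[:,0]/n,i['cy']+i['fy']*th*p[:,1]/n]
E
python3 - <<'E'
from h import *
np.set_printoptions(precision=1,suppress=True)
print(read_state()); print(tips_ahead if not callable(tips_ahead) else tips_ahead())
for c in('top','side'):
    save(c+'0',snapshot(c))
    print(c,camera_info(c))
    for l in('long_rod','short_rod','thick_rod','stand'):
        for f in (mark_of,):
            for d in f(l,c): print(c,l,f.__name__,d['p'],c2w(c,d['xyz']),proj(c,c2w(c,d['xyz']))[0])
T=wristT();save('wrist0',snapshot('wrist'));print(camera_info('wrist'))
a=[cv2.imread('pics/%s0.png'%c) for c in('top','side')]
cv2.imwrite('pics/both.png',cv2.resize(np.vstack(a),None,fx=.78,fy=.78))
E
```

```text
{'t': 0.0, 'joint_pos': array([ 1.1,  0.2,  1.6,  0. ,  1.3, -0.1]), 'qvel': array([-0.,  0.,  0.,  0.,  0.,  0.]), 'joint_efforts': array([  0. , -39.7, -30.4,  -0. ,   0. ,   0. ]), 'tcp_pos': array([219.1, 584.5, 237.9]), 'tool_rot': array([-0.6, -3.1,  0. ]), 'wrist_force': array([ 1.3, -0.4,  0.4]), 'ft_torque': array([ 0.,  0., -0.]), 'width': 1.002075391010765}
8.0
top {'fx': 499.12402704842725, 'fy': 499.12402704842725, 'cx': 254.3473584023819, 'cy': 196.77044533408375, 'rvec': array([ 2.2, -2.2,  0.1]), 'tvec': array([ -58.3,  455.5, 1286.7])}
top long_rod call 0.86 [443.5 238.3  43.1] [137.8 200.6]
top short_rod call 0.68 [611.9 227.8  35.6] [143.5 135. ]
top thick_rod call 0.57 [529.4 221.4  47.8] [144.6 166.6]
top stand call 0.67 [ 237.9 -281.     2.4] [340.2 280.8]
top stand call 0.61 [ 507.8 -136.6    2.5] [284.7 177.2]
top stand call 0.6 [ 499.1 -334.7   -0.7] [359.8 180.9]
side {'fx': 432.75353064415066, 'fy': 432.75353064415066, 'cx': 258.0082821715824, 'cy': 191.54822226630804, 'rvec': array([ 2.3, -0.8,  0.3]), 'tvec': array([-370.4,  202.1, 1087.2])}
side long_rod call 0.65 [445.9 238.1  34.3] [211.1 138.3]
side short_rod call 0.48 [615.7 227.8  37.7] [257.2 118.6]
side thick_rod call 0.72 [532.8 220.4  44.8] [237.2 128.1]
side stand call 0.92 [ 232.9 -287.8   -1. ] [252.4 309.3]
side stand call 0.74 [ 504.9 -143.    -1.2] [302.3 216.1]
side stand call 0.62 [ 498.6 -339.7   -2.1] [349.5 268.1]
{'fx': 297.3186396354542, 'fy': 297.3186396354542, 'cx': 260.03606662711485, 'cy': 195.30466613375205, 'hand_eye': array([[  -0. ,   -1. ,   -0.3,   79.5],
       [   1. ,   -0. ,   -0. ,   -0.5],
       [   0. ,   -0.3,    1. , -134.1],
       [   0. ,    0. ,    0. ,    1. ]])}
```

View pics/both.png

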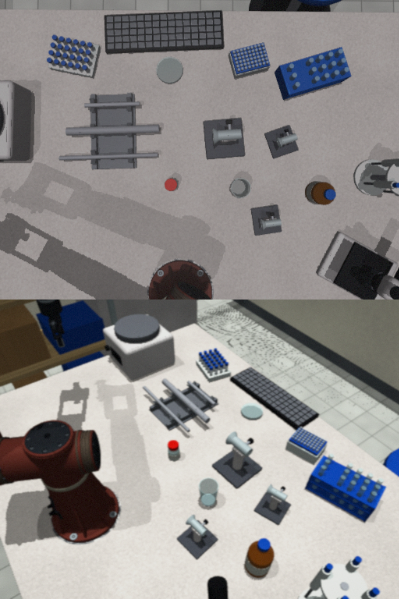

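Seen in the scaled top half: the rods lie at about (110,156) long, (112,129) thick and (112,104) short. There are three stands, at (224,138) large, (281,139) small and (266,219) small. I'll enlarge the stands and the rods to confirm.

```bash
python3 - <<'E'
import cv2,numpy as np
t=cv2.imread('pics/top0.png');s=cv2.imread('pics/side0.png')
z=lambda i,x,y,w,h,W,H:cv2.resize(i[y:y+h,x:x+w],(W,H),interpolation=cv2.INTER_CUBIC)
a=z(t,250,140,80,75,400,375);b=z(s,265,155,80,75,400,375)
c=z(t,70,110,150,110,300,220);d=z(t,310,150,100,73,300,220);e=z(t,310,250,68,50,200,220)
cv2.imwrite('pics/crop1.png',np.vstack([np.hstack([a,b]),np.hstack([c,d,e])]))
E
```

```text
(no output)
```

View pics/crop1.png

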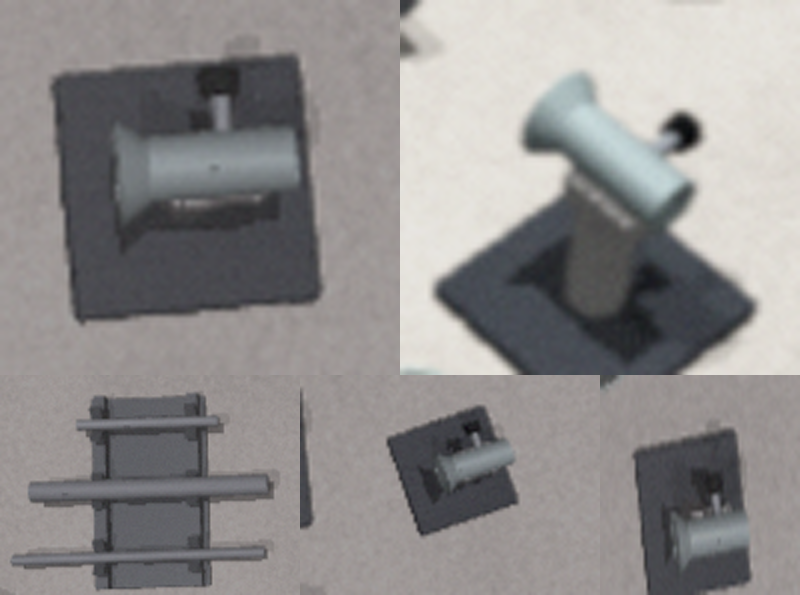

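The stands in the full top picture are (285,177) large, (360,181) small and (340,281) small. The large one has a plate near 130 mm and a sleeve near 85 mm, so it fits. I'll check that with numbers. The long rod is the slim one nearest the robot, ends at about (76,202) and (203,198).

```bash
python3 - <<'E'
from h import *
np.set_printoptions(precision=1,suppress=True)
g=lambda x,y,ox,oy,s:((x+.5)/s-.5+ox,(y+.5)/s-.5+oy)
C=[atz('top',*g(x,y,250,140,5),12) for x,y in[(53,75),(297,55),(322,298),(82,322)]]
C=np.array(C);print(C,[np.linalg.norm(C[i]-C[i-1]) for i in range(4)],'centre',C.mean(0))
e=(C[0]-C[1]+C[3]-C[2]);yawp=np.arctan2(e[1],e[0]);print('plate yaw y-axis',np.degrees(yawp))
# sleeve: mouth face, far end from top & side
m=atz('top',*g(115,181,250,140,5),125);f=atz('top',*g(300,155,250,140,5),125)
print('sleeve',m,f,np.linalg.norm(m-f),(m+f)/2,np.degrees(np.arctan2(*(m-f)[1::-1])))
print('far tri',tri(('top',*g(299,158,250,140,5)),('side',*g(278,198,265,155,5))))
# small stands plate size
for pts,ox,oy,s in(([(388,65),(484,30),(518,127),(423,160)],410,150,3),):
    D=np.array([atz('top',*g(x-300,y,310,150,3),12) for x,y in pts]);print('small',[np.linalg.norm(D[i]-D[i-1]) for i in range(4)])
# rods: ends
L=[atz('top',*g(12,184,70,110,2),38),atz('top',*g(266,177,70,110,2),38)];print('rod',L,np.linalg.norm(L[0]-L[1]),(L[0]+L[1])/2)
for n,P in (('long',L),):
    print('side px',proj('side',P))
c=C.mean(0);y=np.array([np.cos(yawp),np.sin(yawp),0]);x=np.array([y[1],-y[0],0])
im=cv2.imread('pics/side0.png');S=4
im=cv2.resize(im[90:240,150:350],None,fx=S,fy=S,interpolation=cv2.INTER_CUBIC)
def ln(P,col):
    q=((proj('side',P)-[150,90]+.5)*S).astype(int); cv2.polylines(im,[q.reshape(-1,1,2)],False,col,1)
ln(L,(0,0,255))
ln([c+a*x+b*y for a,b in((65,65),(-65,65),(-65,-65),(65,-65),(65,65))],(0,255,0))
b=np.array([c[0],c[1],125]);ln([b+42.5*y,b-42.5*y],(0,0,255))
for r,k in((27,42.5),(16,-42.5)): ln([b+k*y+r*np.cos(t)*x+[0,0,r*np.sin(t)] for t in np.linspace(0,6.28,40)],(0,255,0))
cv2.imwrite('pics/ov.png',im)
E
```

```text
[[ 566.   -71.8   12. ]
 [ 577.  -199.4   12. ]
 [ 449.8 -212.1   12. ]
 [ 436.9  -87.2   12. ]] [np.float64(129.92941717687557), np.float64(128.07634031792998), np.float64(127.79779795906778), np.float64(125.59345823934582)] centre [ 507.4 -142.7   12. ]
plate yaw y-axis 95.41521839091777
sleeve [500.1 -99.1 125. ] [ 512.9 -187.3  125. ] 89.0786344226652 [ 506.5 -143.2  125. ] 98.23322548005447
far tri (array([ 511.4, -186.4,  132.6]), np.float64(1.787275492617764))
small [np.float64(87.89881774270897), np.float64(89.52902141628894), np.float64(89.40962603053096), np.float64(87.84147579659883)]
rod [array([440.2, 396.6,  38. ]), array([450.2,  74.7,  38. ])] 322.1038265188716 [445.2 235.7  38. ]
side px [[184.3 111.2]
 [241.6 168.1]]
```

View pics/ov.png

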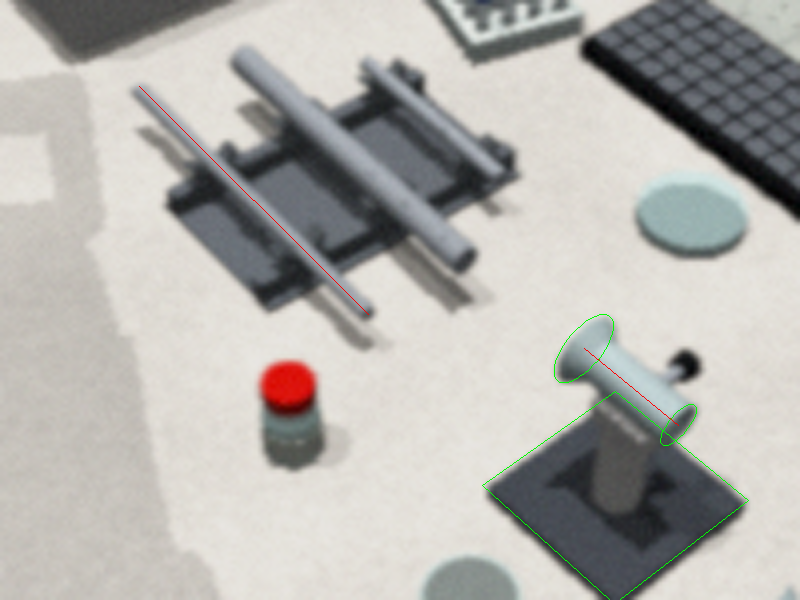

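The overlay agrees in the side view. The red rod axis runs from (140,88) to (366,312) on the slim rod, and the plate and sleeve outlines of the large stand fit within about 3 mm (plate 126–130 mm, the small ones 88). Now I'll approach the rod.

```bash
cat >> h.py <<'E'
def st():
    s=read_state(); M=R.from_rotvec(s['tool_rot']).as_matrix(); np.set_printoptions(precision=2,suppress=True)
    print('t %.2f'%s['t'],'tcp',s['tcp_pos'],'yawx %.2f deg'%np.degrees(np.arctan2(M[1,0],M[0,0])),'z',M[:,2],'F',s['wrist_force'],'M',s['ft_torque'],'w',s['width'],'q',s['joint_pos'])
E
python3 -c "from h import *;st()"
```

```text
t 0.55 tcp [219.46 585.22 239.33] yawx 159.44 deg z [ 0.  0. -1.] F [-0.03 -0.2  -0.57] M [ 0.01 -0.02  0.05] w 1.001312419532329 q [ 1.1   0.22  1.61 -0.    1.31 -0.11]
```

Emit:
{"op": "move_arm", "data": {"gripper": [0.8, 0.8, 0.8, 0.8, 0.8], "translation": [[0.0225, -0.035, -0.009], [0.0225, -0.035, -0.009], [0.0225, -0.035, -0.009], [0.0225, -0.035, -0.009], [0.0225, -0.035, -0.009]], "turn": [-0.118, -0.118, -0.118, -0.118, -0.118]}}

```text
t: 1.05
tcp_pos: [332.6, 408.9, 194.2]
tool_rot: [1.441, 2.791, 0.001]
wrist_force: [0.4, -0.3, -0.7]
width: 0.809
```

Emit:
{"op": "move_arm", "data": {"gripper": [0.8, 0.8, 0.8, 0.8, 0.8], "translation": [[0.0225, -0.035, -0.009], [0.0225, -0.035, -0.009], [0.0225, -0.035, -0.009], [0.0225, -0.035, -0.009], [0.0225, -0.035, -0.009]], "turn": [-0.118, -0.118, -0.118, -0.118, -0.118]}}

```text
t: 1.55
tcp_pos: [445.4, 233.8, 149.4]
tool_rot: [2.191, 2.251, 0.002]
wrist_force: [-0.1, -0.3, -0.3]
width: 0.804
```

Emit:
{"op": "move_arm", "data": {"gripper": [0.8, 0.8], "translation": [[0, 0, 0], [0, 0, 0]], "turn": [0, 0]}}

```text
t: 1.75
tcp_pos: [444.7, 234.6, 149.2]
tool_rot: [-2.187, -2.254, 0.0]
wrist_force: [0.2, -0.3, 0.7]
width: 0.801
```

```bash
python3 - <<'E'
from h import *
st()
T=wristT(); im=snapshot('wrist'); save('w1',im); np.set_printoptions(precision=1,suppress=True)
for l in('long_rod','thick_rod'):
    for d in mark_of(l,'wrist'): print(l,d['p'],(T@np.r_[d['xyz'],1])[:3])
L=np.array([[440.2,396.6,38.],[450.2,74.7,38.]])
im=im[:,:,::-1].copy()
q=wproj(T,[L[0]+(L[1]-L[0])*k for k in np.linspace(0,1,30)]).astype(int);print(q[[0,-1]])
cv2.polylines(im,[q.reshape(-1,1,2)],False,(0,0,255),1);cv2.imwrite('pics/w1o.png',im)
E
```

```text
t 1.75 tcp [444.74 234.61 149.24] yawx 91.74 deg z [-0.  0. -1.] F [ 0.22 -0.3   0.67] M [ 0.02 -0.01 -0.09] w 0.8010295055108244 q [0.35 0.06 1.97 0.   1.11 0.31]
long_rod 0.86 [446.4 233.5  39.1]
thick_rod 0.56 [530.3 220.8  48.4]
[[261   5]
 [261 331]]
```

View pics/w1o.png

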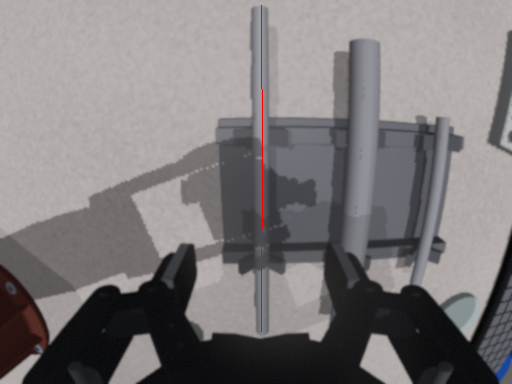

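The wrist view shows the long rod running from (261,8) to (262,331), on the predicted line, with both fingers clear of the thick rod. The measured height is 39 mm. I'll descend and grip.

Emit:
{"op": "move_arm", "data": {"gripper": [0.8, 0.8, 0.8, 0.8, 0.8], "translation": [[0.001, 0, -0.03], [0, 0, -0.03], [0, 0, -0.03], [0, 0, -0.022], [0, 0, -0.01]], "turn": [0, 0, 0, 0, 0]}}

```text
t: 2.4
tcp_pos: [443.1, 235.9, 25.3]
tool_rot: [-2.181, -2.258, 0.005]
wrist_force: [0.1, -0.1, -0.6]
width: 0.804
```

Emit:
{"op": "move_arm", "data": {"gripper": [0.3, 0, 0, 0, 0], "translation": [[0, 0, 0], [0, 0, 0], [0, 0, 0], [0, 0, 0], [0, 0, 0]], "turn": [0, 0, 0, 0, 0]}}

```text
t: 2.9
tcp_pos: [445.4, 235.8, 29.0]
tool_rot: [-2.185, -2.256, -0.0]
wrist_force: [-3.1, 0.3, 6.6]
width: 0.139
```

Emit:
{"op": "move_arm", "data": {"gripper": [0, 0, 0, 0], "translation": [[0, 0, 0], [0, 0, 0], [0, 0, 0.01], [0, 0, 0.01]], "turn": [0, 0, 0, 0]}}

```text
t: 3.3
tcp_pos: [445.5, 235.1, 48.2]
tool_rot: [2.185, 2.256, 0.0]
wrist_force: [0.5, 0.1, -1.7]
width: 0.141
```

Emit:
{"op": "move_arm", "data": {"gripper": [0, 0, 0, 0, 0], "translation": [[0, 0, 0.02], [0, 0, 0.025], [0, 0, 0.022], [0.007, -0.027, 0], [0.0075, -0.0275, 0]], "turn": [0, 0, 0, 0.02, 0.02]}}

```text
t: 3.8
tcp_pos: [461.5, 180.8, 116.8]
tool_rot: [2.135, 2.301, 0.006]
wrist_force: [0.7, -0.0, -2.4]
width: 0.138
```

Emit:
{"op": "move_arm", "data": {"gripper": [0, 0, 0, 0, 0], "translation": [[0.0075, -0.0275, 0], [0.0075, -0.0275, 0], [0.0075, -0.0275, 0], [0, 0, 0], [0, 0, 0]], "turn": [0.02, 0.01, 0, 0, 0]}}

```text
t: 4.3
tcp_pos: [482.9, 97.8, 115.1]
tool_rot: [2.107, 2.329, 0.002]
wrist_force: [-0.6, -0.3, -1.3]
width: 0.138
```

```bash
python3 - <<'E'
from h import *
st(); s=read_state()
ims=[]
M=R.from_rotvec(s['tool_rot']).as_matrix(); g=s['tcp_pos']-M[:,2]*10; a=M[:,0]
yw=np.radians(95.8);y=np.array([np.cos(yw),np.sin(yw),0]);x=np.array([y[1],-y[0],0]);b=np.array([507,-143,125.])
for c,(x0,y0,w,h) in(('top',(170,140,160,100)),('side',(215,125,140,88))):
    im=snapshot(c);save(c+'2',im);S=400/w*2
    i2=cv2.resize(im[y0:y0+h,x0:x0+w,::-1],None,fx=S,fy=S,interpolation=cv2.INTER_CUBIC)
    def ln(P,col):
        q=((proj(c,P)-[x0,y0]+.5)*S).astype(int); cv2.polylines(i2,[q.reshape(-1,1,2)],False,col,1)
    ln([g-160*a,g],(0,0,255));ln([b+42.5*y,b-42.5*y],(0,255,0));ln([b+42.5*y,b+82.5*y],(255,0,0))
    for r,k in((27,42.5),(16,-42.5)): ln([b+k*y+r*np.cos(t)*x+[0,0,r*np.sin(t)] for t in np.linspace(0,6.28,40)],(0,255,0))
    ims.append(i2)
v=np.vstack(ims);cv2.imwrite('pics/pre.png',cv2.resize(v,None,fx=min(1,600/v.shape[0]),fy=min(1,600/v.shape[0])))
E
```

```text
t 4.30 tcp [482.86  97.79 115.08] yawx 95.73 deg z [ 0.  0. -1.] F [-0.6  -0.28 -1.31] M [ 0.03 -0.02 -0.05] w 0.1383960214990776 q [ 0.06  0.08  2.02  0.    1.04 -0.04]
```

View pics/pre.png

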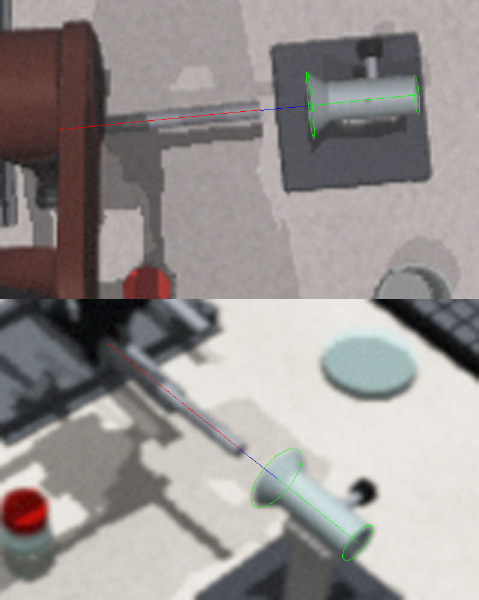

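In the top half the rod tip is at (260,104), and its line meets the sleeve at (313,104)–(418,95). In the side half the tip is at (242,450), with the mouth ring centred at (278,478). All of these lie on the modelled axis, so I'll feed.

Emit:
{"op": "move_arm", "data": {"gripper": [0, 0, 0, 0, 0], "translation": [[0.0012, -0.012, 0], [0.0012, -0.012, 0], [0.0012, -0.012, 0], [0.0012, -0.012, 0], [0.0012, -0.012, 0]], "turn": [0, 0, 0, 0, 0]}}

```text
t: 4.9
tcp_pos: [488.5, 37.0, 114.3]
tool_rot: [2.106, 2.331, -0.0]
wrist_force: [0.4, 1.0, -2.5]
width: 0.138
```

Emit:
{"op": "move_arm", "data": {"gripper": [0, 0, 0], "translation": [[0.001, -0.01, 0], [0.001, -0.01, 0], [0.001, -0.01, 0]], "turn": [0, 0, 0]}}

```text
t: 5.2
tcp_pos: [491.5, 7.3, 114.3]
tool_rot: [-2.106, -2.331, -0.0]
wrist_force: [0.2, -0.6, -1.3]
width: 0.138
```

Emit:
{"op": "move_arm", "data": {"gripper": [0, 0, 0, 0, 0], "translation": [[0.001, -0.01, 0], [0.001, -0.01, 0], [0.001, -0.01, 0], [0.001, -0.01, 0], [0.001, -0.01, 0]], "turn": [0, 0, 0, 0, 0]}}

```text
t: 5.7
tcp_pos: [496.5, -42.6, 114.3]
tool_rot: [-2.105, -2.332, 0.0]
wrist_force: [0.0, -0.4, -1.3]
width: 0.142
```

Emit:
{"op": "move_arm", "data": {"gripper": [0, 0], "translation": [[0, -0.003, 0], [0, 0, 0]], "turn": [0, 0]}}

```text
t: 5.9
tcp_pos: [496.5, -45.3, 114.3]
tool_rot: [-2.106, -2.331, -0.0]
wrist_force: [0.0, 0.7, -1.2]
width: 0.142
```

```bash
python3 - <<'E'
from h import *
st(); ims=[]
yw=np.radians(95.8);y=np.array([np.cos(yw),np.sin(yw),0]);b=np.array([507,-143,125.])
for c,(x0,y0,w,h) in(('top',(245,145,90,60)),('side',(275,155,90,60))):
    im=snapshot(c);save(c+'3',im);S=6
    i2=cv2.resize(im[y0:y0+h,x0:x0+w,::-1],None,fx=S,fy=S,interpolation=cv2.INTER_CUBIC)
    for k in(-42.5,-62.5):
        q=((proj(c,b+k*y)[0]-[x0,y0]+.5)*S).astype(int);cv2.circle(i2,tuple(int(v) for v in q),3,(0,255,0),-1)
    ims.append(i2)
v=np.vstack(ims);cv2.imwrite('pics/in.png',cv2.resize(v,None,fx=.83,fy=.83))
E
```

```text
t 5.90 tcp [496.5  -45.29 114.31] yawx 95.79 deg z [-0.  0. -1.] F [ 0.04  0.66 -1.23] M [-0.01 -0.   -0.02] w 0.14167165924811748 q [-0.23  0.1   2.01  0.    1.04 -0.33]
```

View pics/in.png

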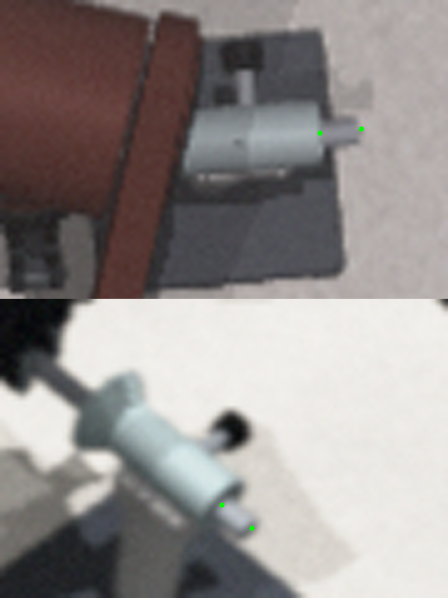

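The rod tip sits on the 20 mm mark, at (361,129) in the top half and (252,530) in the side half, and the grip force is low. I'll lower it onto the bore and release.

Emit:
{"op": "move_arm", "data": {"gripper": [0, 0, 0], "translation": [[0, 0, -0.002], [0, 0, -0.002], [0, 0, 0]], "turn": [0, 0, 0]}}

```text
t: 6.3
tcp_pos: [496.5, -44.4, 110.3]
tool_rot: [-2.105, -2.332, -0.0]
wrist_force: [0.2, 0.6, 0.2]
width: 0.14
```

Emit:
{"op": "move_arm", "data": {"gripper": [0.25, 0.5, 0.7, 0.7, 0.7], "translation": [[0, 0, 0], [0, 0, 0], [0, 0, 0], [0, 0, 0], [0, 0, 0]], "turn": [0, 0, 0, 0, 0]}}

```text
t: 6.8
tcp_pos: [496.5, -44.8, 110.4]
tool_rot: [2.105, 2.332, 0.0]
wrist_force: [0.3, -0.2, -0.2]
width: 0.695
```

Emit:
{"op": "move_arm", "data": {"gripper": [0.7, 0.7, 0.7, 0.7, 0.7], "translation": [[0, 0, 0], [0, 0, 0.01], [0, 0, 0.015], [0, 0, 0.02], [0, 0, 0.025]], "turn": [0, 0, 0, 0, 0]}}

```text
t: 7.3
tcp_pos: [495.8, -44.6, 180.8]
tool_rot: [-2.104, -2.331, 0.001]
wrist_force: [0.4, -0.1, -0.4]
width: 0.695
```

Emit:
{"op": "move_arm", "data": {"gripper": [0.7, 0.7, 0.7, 0.7, 0.7], "translation": [[0, 0, 0.025], [-0.02, 0.03, 0.02], [-0.02, 0.035, 0.02], [-0.02, 0.035, 0.01], [-0.02, 0.035, 0]], "turn": [0, 0, 0, 0, 0]}}

```text
t: 7.8
tcp_pos: [417.1, 91.3, 258.6]
tool_rot: [2.104, 2.328, 0.007]
wrist_force: [0.2, 0.4, 0.2]
width: 0.698
```

Emit:
{"op": "move_arm", "data": {"gripper": [0.7, 0.7, 0.7, 0.7, 0.7], "translation": [[-0.02, 0.04, 0], [-0.02, 0.04, 0], [0, 0.03, 0], [0, 0, 0], [0, 0, 0]], "turn": [0, 0, 0, 0, 0]}}

```text
t: 8.3
tcp_pos: [376.4, 200.5, 255.9]
tool_rot: [2.102, 2.333, 0.0]
wrist_force: [-0.1, -0.9, 0.3]
width: 0.698
```

```bash
python3 - <<'E'
from h import *
st(); ims=[]
yw=np.radians(95.8);y=np.array([np.cos(yw),np.sin(yw),0]);b=np.array([507,-143,125.])
for c,(x0,y0,w,h) in(('top',(165,110,170,110)),('side',(165,95,210,136))):
    im=snapshot(c);save(c+'4',im);S=460/w
    i2=cv2.resize(im[y0:y0+h,x0:x0+w,::-1],(460,298),interpolation=cv2.INTER_CUBIC)
    ims.append(i2)
    for d in mark_of('long_rod',c): print(c,d['p'],c2w(c,d['xyz']))
print('expected middle',b+97.5*y)
cv2.imwrite('pics/out.png',np.vstack(ims))
E
```

```text
t 8.30 tcp [376.36 200.53 255.93] yawx 95.96 deg z [ 0. -0. -1.] F [-0.07 -0.94  0.31] M [0.01 0.   0.04] w 0.6981125353293292 q [ 0.33 -0.24  2.04 -0.    1.35  0.22]
top 0.55 [496.9  -43.28 114.12]
side 0.88 [496.69 -41.77 107.17]
expected middle [497.15 -46.   125.  ]
```

View pics/out.png

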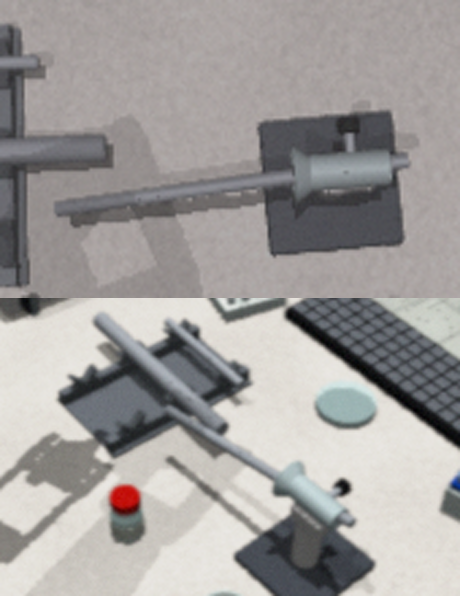

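Top half: the rod stands out at the far end at (392–409,160) and at the mouth side down to (57,208). The side half agrees, and the two other rods lie on the rack. I'll measure the protrusion more closely.

```bash
python3 - <<'E'
from h import *
np.set_printoptions(precision=1,suppress=True)
yw=np.radians(95.8);y=np.array([np.cos(yw),np.sin(yw),0]);b=np.array([507,-143,125.])
up=np.array([0,0,1]); ims=[]
snapshot('top') is not None
for c,(x0,y0,w,h) in(('top',(285,150,50,35)),('side',(295,170,50,35))):
    im=snapshot(c);i2=cv2.resize(im[y0:y0+h,x0:x0+w,::-1],None,fx=8,fy=8,interpolation=cv2.INTER_CUBIC)
    for k,col in((42.5,(0,255,0)),(52.5,(255,0,0)),(62.5,(0,0,255))):
        P=b-k*y+up*(k-20)*.13; q=((proj(c,[P+14*n for n in(([1,0,0],[-1,0,0]) if c=='top' else ([0,0,1],[0,0,-1]))]) -[x0,y0]+.5)*8).astype(int)
        cv2.line(i2,tuple(map(int,q[0])),tuple(map(int,q[1])),col,1)
    ims.append(i2)
cv2.imwrite('pics/tip.png',np.vstack(ims))
E
```

```text
Traceback (most recent call last):
ValueError: operands could not be broadcast together with shapes (3,) (42,)
```

```bash
python3 - <<'E'
from h import *
yw=np.radians(95.8);y=np.array([np.cos(yw),np.sin(yw),0]);b=np.array([507,-143,125.])
up=np.array([0,0,1]); ims=[]
for c,(x0,y0,w,h) in(('top',(285,150,50,35)),('side',(295,170,50,35))):
    im=snapshot(c);i2=cv2.resize(im[y0:y0+h,x0:x0+w,::-1],None,fx=8,fy=8,interpolation=cv2.INTER_CUBIC)
    d=np.array([1,0,0] if c=='top' else [0,0,1])
    for k,col in((42.5,(0,255,0)),(52.5,(255,0,0)),(62.5,(0,0,255))):
        P=b-k*y+up*(k-20)*.13; q=((proj(c,[P+14*d,P-14*d]) -[x0,y0]+.5)*8).astype(int)
        cv2.line(i2,tuple(map(int,q[0])),tuple(map(int,q[1])),col,1)
    ims.append(i2)
cv2.imwrite('pics/tip.png',np.vstack(ims))
E
```

```text
(no output)
```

View pics/tip.png

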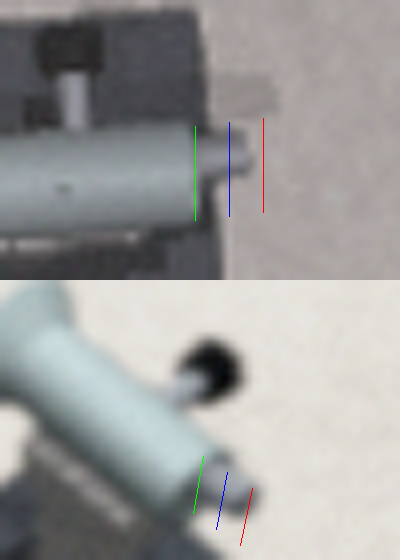

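```bash
python3 - <<'E'
from h import *
np.set_printoptions(precision=1,suppress=True)
yw=np.radians(95.8);y=np.array([np.cos(yw),np.sin(yw),0]);b=np.array([507,-143,125.])
def g(x,y,x0,y0,s): return ((x+.5)/s-.5+x0,(y+.5)/s-.5+y0)
tail=tri(('top',*g(56,208,165,110,2.706)),('side',*g(168,112,165,95,2.19)))
tip=tri(('top',*g(248,152,285,150,8)),('side',*g(248,221,295,170,8)))
print(tail,tip,np.linalg.norm(tail[0]-tip[0]))
print('along sleeve: tip',-(tip[0]-b)@y-42.5,'tail',(tail[0]-b)@y-42.5)
end=tri(('top',*g(198,173,285,150,8)),('side',*g(206,206,295,170,8)));print('sleeve end',end,-(end[0]-b)@y)
for _ in range(2):
    for c in('top','side'):
        snapshot(c)
        for d in mark_of('long_rod',c)[:1]+mark_of('stand',c): 
            p=c2w(c,d['xyz']);print(c,d['p'],p,(p-b)@y)
E
```

```text
(array([476.8, 113.3,  82.6]), np.float64(0.26562175234941315)) (array([ 517.4, -200.9,  131.1]), np.float64(0.6706391108643671)) 320.4888769727565
along sleeve: tip 16.163837349268704 tail 215.5293031682703
sleeve end (array([ 512. , -186.8,  128.2]), np.float64(2.0089106031001394)) 44.090255701456385
top 0.81 [495.3 -42.2 111.5] 101.45474588726672
top 0.91 [ 239.  -282.3   -1.1] -111.52746492497677
top 0.86 [ 508.8 -141.1   -0.8] 1.6561917624480298
top 0.77 [ 500.3 -333.7   -4.2] -189.06507409243807
side 0.61 [493.5 -41.4 106.2] 102.46902093839972
side 0.89 [ 505.3 -140.7    1.6] 2.4708521026559014
side 0.84 [ 499.3 -338.9   -3.4] -194.09804902130767
side 0.68 [ 234.7 -289.    -2.5] -117.687846254861
top 0.81 [ 508.1 -137.6   -1.3] 5.3012186539934865
top 0.74 [ 235.8 -282.8    1.9] -111.687595744069
top 0.67 [ 498.2 -335.6   -0.5] -190.71571629130707
top 0.66 [529.7 218.2  44. ] 357.00867492288756
side 0.82 [ 231.2 -287.1   -0.3] -115.48403521164063
side 0.68 [ 506.4 -141.    -2. ] 2.087664871506333
side 0.68 [ 495.  -340.8   -3. ] -195.56896097278837
```

The measured tilt is 8.7°, but the rod slipped back as it sagged. The leading end stands out about 16 mm, by triangulation against a rod length of 320.5 mm. There is plenty of time, so I'll re-grip it as it hangs and push it 4 mm further along its own axis. Already sagged, it won't drop again.

Emit:
{"op": "move_arm", "data": {"gripper": [0.7, 0.7, 0.7, 0.7, 0.7], "translation": [[0.02, -0.038, 0], [0.02, -0.038, 0], [0.02, -0.038, -0.01], [0.02, -0.038, -0.015], [0.02, -0.039, -0.02]], "turn": [0.02, 0, 0, 0, 0]}}

```text
t: 9.8
tcp_pos: [478.1, 7.6, 211.1]
tool_rot: [2.08, 2.351, 0.003]
wrist_force: [0.7, 0.1, -0.1]
width: 0.7
```

Emit:
{"op": "move_arm", "data": {"gripper": [0.7, 0.7, 0.7], "translation": [[0.019, -0.039, -0.02], [0, 0, 0], [0, 0, 0]], "turn": [0, 0, 0]}}

```text
t: 10.1
tcp_pos: [495.0, -30.3, 189.5]
tool_rot: [-2.083, -2.349, 0.001]
wrist_force: [-0.4, -0.3, 0.5]
width: 0.701
```

```bash
python3 - <<'E'
from h import *
st(); T=wristT(); im=snapshot('wrist'); P=np.array([[476.8,113.3,82.6],[497.1,-43.8,106.9]])
im=im[:,:,::-1].copy();q=wproj(T,[P[0]+(P[1]-P[0])*k for k in np.linspace(0,1,20)]).astype(int)
cv2.polylines(im,[q.reshape(-1,1,2)],False,(0,0,255),1);cv2.imwrite('pics/w5.png',im)
E
```

```text
t 10.10 tcp [495.02 -30.26 189.47] yawx 96.86 deg z [-0.  0. -1.] F [-0.4  -0.25  0.47] M [-0.    0.03 -0.02] w 0.7010666762177722 q [-0.2  -0.01  1.96  0.    1.2  -0.32]
```

View pics/w5.png

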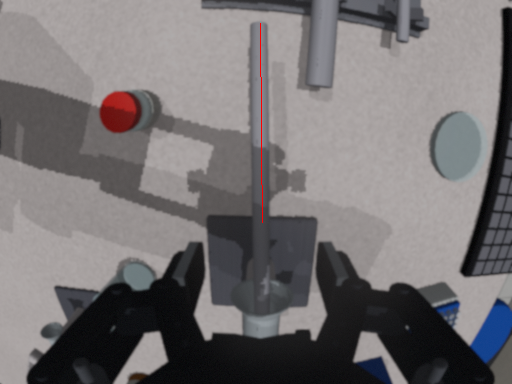

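The wrist view shows the rod from (260,23) down to the sleeve mouth at about (262,290), centred between the fingers at x≈262. I'll descend and close on it.

Emit:
{"op": "move_arm", "data": {"gripper": [0.7, 0.7, 0.7, 0.7, 0.7], "translation": [[0, 0, -0.03], [0, 0, -0.03], [0, 0, -0.025], [0, 0, -0.01], [0, 0, 0]], "turn": [0, 0, 0, 0, 0]}}

```text
t: 10.65
tcp_pos: [494.3, -28.4, 94.6]
tool_rot: [-2.078, -2.353, 0.002]
wrist_force: [0.1, -0.5, 0.6]
width: 0.697
```

Emit:
{"op": "move_arm", "data": {"gripper": [0.3, 0, 0, 0, 0], "translation": [[0, 0, 0], [0, 0, 0], [0, 0, 0], [0, 0, 0], [0, 0, 0]], "turn": [0, 0, 0, 0, 0]}}

```text
t: 11.15
tcp_pos: [496.2, -30.0, 96.1]
tool_rot: [2.081, 2.351, 0.001]
wrist_force: [-0.9, 0.5, 1.6]
width: 0.14
```

```bash
python3 -c "from h import *;st()"
```

```text
t 11.15 tcp [496.19 -30.01  96.09] yawx 96.98 deg z [ 0. -0. -1.] F [-0.94  0.49  1.63] M [-0.04 -0.05 -0.  ] w 0.14045841605201578 q [-0.2   0.12  2.02 -0.    1.   -0.32]
```

Emit:
{"op": "move_arm", "data": {"gripper": [0, 0, 0, 0], "translation": [[0, -0.002, 0], [0.0005, -0.002, 0.0005], [0, 0, 0], [0, 0, 0]], "turn": [0, 0, 0, 0]}}

```text
t: 11.55
tcp_pos: [495.8, -31.9, 96.0]
tool_rot: [-2.081, -2.349, -0.004]
wrist_force: [-1.1, 7.0, 1.5]
width: 0.144
```

Emit:
{"op": "move_arm", "data": {"gripper": [0.25, 0.5, 0.7, 0.7, 0.7], "translation": [[0, 0, 0], [0, 0, 0], [0, 0, 0], [0, 0, 0], [0, 0, 0]], "turn": [0, 0, 0, 0, 0]}}

```text
t: 12.05
tcp_pos: [495.9, -34.0, 95.7]
tool_rot: [-2.082, -2.352, 0.0]
wrist_force: [-0.2, 0.4, 0.3]
width: 0.7
```

Emit:
{"op": "move_arm", "data": {"gripper": [0.7, 0.7, 0.7, 0.7, 0.7], "translation": [[0, 0, 0.01], [0, 0, 0.02], [0, 0, 0.025], [0, 0, 0.03], [0, 0, 0.03]], "turn": [0, 0, 0, 0, 0]}}

```text
t: 12.55
tcp_pos: [495.8, -33.8, 212.4]
tool_rot: [2.082, 2.353, 0.0]
wrist_force: [-0.8, 0.5, -0.0]
width: 0.699
```

Emit:
{"op": "move_arm", "data": {"gripper": [0.7, 0.7, 0.7, 0.7, 0.7], "translation": [[-0.02, 0.035, 0.02], [-0.02, 0.035, 0.02], [-0.02, 0.035, 0.01], [-0.02, 0.04, 0], [-0.02, 0.04, 0]], "turn": [0, 0, 0, 0, 0]}}

```text
t: 13.05
tcp_pos: [395.5, 152.4, 262.5]
tool_rot: [2.082, 2.35, 0.004]
wrist_force: [0.9, 0.0, -0.7]
width: 0.696
```

Emit:
{"op": "move_arm", "data": {"gripper": [0.7, 0.7, 0.7, 0.7], "translation": [[-0.02, 0.04, 0], [0, 0.02, 0], [0, 0, 0], [0, 0, 0]], "turn": [0, 0, 0, 0]}}

```text
t: 13.45
tcp_pos: [375.9, 211.1, 261.3]
tool_rot: [2.08, 2.353, 0.0]
wrist_force: [0.1, 0.1, -0.3]
width: 0.697
```

```bash
python3 - <<'E'
from h import *
st()
t=snapshot('top');save('top6',t);s=snapshot('side');save('side6',s)
z=lambda i,x,y,w,h,W,H:cv2.resize(i[y:y+h,x:x+w,::-1],(W,H),interpolation=cv2.INTER_CUBIC)
cv2.imwrite('pics/fin.png',np.vstack([np.hstack([z(t,165,110,170,110,400,259),z(s,165,95,170,110,400,259)]),np.hstack([z(t,285,150,50,35,400,280),z(s,295,170,50,35,400,280)])]))
E
```

```text
t 13.45 tcp [375.94 211.15 261.33] yawx 97.07 deg z [ 0. -0. -1.] F [ 0.1   0.08 -0.29] M [-0.01  0.   -0.  ] w 0.6968041046914258 q [ 0.35 -0.24  2.02 -0.    1.36  0.23]
```

View pics/fin.png

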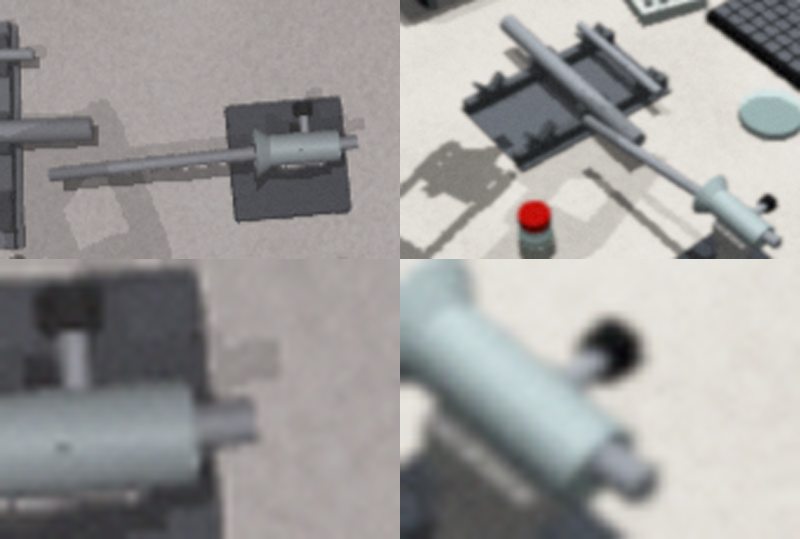

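The tip in the lower-left crop (top camera) is at x≈256, with the sleeve end at x≈198, so the rod stands out about 18 mm. The rod hangs in the sleeve, and the thick and short rods are on the rack. I'll hand the job in.

```bash
python3 -c "from h import *;st();print(job_done())"
```

```text
t 13.55 tcp [376.24 210.37 261.  ] yawx 96.93 deg z [ 0. -0. -1.] F [-0.63 -0.04  0.54] M [ 0.03  0.05 -0.03] w 0.6968981073131462 q [ 0.35 -0.24  2.02 -0.    1.36  0.23]
the job is handed in; nothing more can be done
None
```

The long rod now hangs in the guide sleeve of the large stand (plate about 130 mm; the two look-alikes are about 88 mm). It went in at the flared mouth and stands out at both ends. The job was handed in at 13.6 s, with the arm well clear of the rod.

- **Leading end:** it stands out about 18 mm past the far end, give or take 2–3 mm. At the first release the rod slipped back as it sagged. I estimated about 16 mm then; the individual estimates ran from about 15 to 21 mm, with the side view reading longest. I re-gripped it as it hung and commanded a 4 mm push, and the last picture showed it had moved forward by about 2 mm.
- **Hang:** the tilt after the first release was 8.7°, matching the expected sag. I did not re-measure it after the push.
- **Other rods:** the short rod and the thick rod are still lying on the rack.
- **Forces:** the largest wrist force in any reading was about 7 N, during the final push.

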